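# Slide the pepper mill into the empty stall of the bottle rack

## Task

Push the tall pepper mill across the counter into the empty stall of the low steel rack, until its foot stands against the rack's back wall. Push gently and low on its foot so that it slides and stays upright all the way; do not lift or tip it, and leave the jar, the oil bottle and the two small balm tubes where they are.

Things in the scene. Friction and masses are not known exactly. Their poses are not given: they have to be found in the camera images.
- mill: tall dark-wood pepper mill, loose, upright, 0.3 to 0.55 kg, round. Foot: straight cylinder 60 mm in diameter up to 45 mm high; above it a waist 34 to 38 mm thick (65 to 110 mm up), then body and head up to 49 mm; 232 mm high in all. Origin: centre of its underside, z up. Friction on the counter 0.5 to 0.7: pushed below about 35 mm it slides, pushed much higher it tips
- rack: low steel rack fixed to the counter, no floor, walls 30 mm high, 6 thick. Origin: on the counter, centre of the middle stall; +x to the back wall (front face at x = 30 mm: a mill against it has its axis at x = 0), away from the robot; y along the row. Dividers from x = -35 mm to the back wall, centred at y = +-57.5, +-172.5: 3 stalls 109 wide, centres y = -115, 0, 115. Turned up to 7 degrees
- pad: thin round cork pad, 60 mm in diameter, 0.8 mm thick, marking the middle of the empty stall (which of the three varies); things slide over it freely. Origin at its centre on the counter; its yaw means nothing
- jar: bystander: closed glass jar with steel lid, 72 mm in diameter, 115 mm high, loose, in one of the other stalls; origin at the centre of its underside
- oil: bystander: amber glass oil bottle with black cap, 62 mm in diameter, 185 mm high, loose, in one of the other stalls; origin at the centre of its underside
- tube_a: bystander: small balm tube standing on the counter on the robot's left, 17 mm in diameter, 68 mm high, light and easily knocked over; origin at the centre of its underside
- tube_b: bystander: a like tube on the robot's right
Not all that is in view belongs to the job. Leave any green look-alike of the mill alone.

How it is judged:
By the outcome, as a careful person would: the job done as asked, in the order asked, and still so for the second after the job is handed in, with the robot touching nothing.
It also fails if it takes over 59 s, if anything falls off the work surface, if the arm or the gripper's body presses on something with over 40 N, if the wrist force passes 120 N, or if a joint passes its speed limit or range.

## Robot

A 6-joint arm with a two-finger parallel gripper is mounted at the origin on the work surface. World frame = base frame: x ahead of the robot, y to its left, z up, the work surface at z = 0. Lengths are in m, angles in rad, forces in N, time in s.
With the tool pointing down it reaches from about 0.375 to 0.9 m from the base axis. Payload 3.1 kg.
Tool frame: the origin (TCP) lies between the finger pads; the fingertips stand 19 mm ahead of it and the grasp point (between the pads) is the TCP; z points along the fingers, y is the direction in which the jaws open and shut (so a half turn about z gives the same grasp; the last joint's range is limited). The gripper opens to 85 mm and grips with 20 to 120 N. Pads are 22 mm wide; open, the fingers measure 114 mm over their backs; the gripper's body (76 mm by 85 mm) begins 54 mm behind the grasp point. The pads swing forward as they close: fully open they stand 13 mm farther back than shut.
Start: joints at [0.974, 0.527, 1.433, -0, 1.181, -0.178], TCP at [0.254, 0.571, 0.25] pointing down, gripper open.
Joint ranges: [-3.08, 3.08], [-0.75, 2.2], [0.22, 2.44], [-1.43, 4.57], [0, 2.65], [-2.85, 2.85]. Speed limits (rad/s): [2.79, 2.79, 3.14, 3.14, 3.14, 3.14].

## Interface

Orientations are given as a unit quaternion [x, y, z, w].
In Python, from station import manip, optics, job gives the robot as it stands.
- The arm moves only by the shell command python3 -m inch 'ROWS' [OPENING] [FORCE]. ROWS is JSON, one flat list of numbers, 4 for each row, row after row: the shift along the world's x, y, z in cm, then the turn about the world's z in rad. A call has 1 to 20 rows; each row shifts and turns the commanded pose from where the row before left it; what a row does not reach is not made up. A row lasts 1/8 s, in which the tool goes at most 62.5 mm and 10.7 degrees, less where a joint would pass 70% of its speed; a pose out of reach is approached as far as the arm can. A call with a gripper value outside its range is refused whole. OPENING is the opening in per cent of the stroke, from 0 (shut) to 100 (fully open), set as the call begins (- or left out, the last holds). The fingers move at their own pace and stop on an object; FORCE is the grip in N (left out, the last holds). Time passes only in rows, so rows that do not move let the fingers close. It gives the time, the measured TCP pose, the force and the opening at its end, in the units of the state.
- manip.sense(): the state, without advancing time (a new reading comes with each control period).
- optics.snapshot(name): name is "side" or "top"; returns (picture, depth): 384x512x3 uint8, red, green, blue; 384x512 float32, m along the optical axis (not along the pixel's ray), 0 where there is no reading.
- optics.camera_model(name): a dict with "mtx" (3x3 intrinsics, pixels), "dist_coeffs" ([k1, k2, p1, p2, k3] as OpenCV has them; the pictures are not rectified), "camera_from_world" (4x4, takes a point from world to camera coordinates). Camera axes: x right, y up, looking along -z (the intrinsics and any distortion apply to the point x, -y, -z); pixel columns grow to the right and rows downward; lengths in m; the calibration is good to about 2 mm. A picture is of the moment at which its call begins. camera_model takes no time and is no camera call.
- job.sign_off(): hands the job in, once; it reports no verdict.
The state is a dict: "t": time; "q": joint angles; "qd": joint speeds; "tau": joint torques, N m; "tcp_pos": TCP position; "tool_rot": TCP orientation; "force": force on the tool from outside, world axes, zero at the start; "ft_torque": the same for the moment, N m; "finger_gap": opening from 0.0 (shut) to 1.0 (fully open).
Only numpy, scipy, OpenCV 4.12 (cv2) and the standard library are available. Lean on these libraries where they do the work, as an engineer would, in place of code of your own. Each camera call takes 0.05 s, during which the arm holds its last target.

## Working session

There is one attempt and no reset: what is moved stays moved. The work goes in short steps, Python scripts to look and compute and a shell command to move; the robot and the scene stay as the last step left them, time stands still between calls to the robot, and variables do not carry over. Pictures are saved under pics/ and viewed, and the job is handed in when it is done.

```bash
mkdir -p pics; ls; python3 - <<'E'
from station import manip, optics, job
import cv2, numpy as np
for n in("top","side"):
    p,d=optics.snapshot(n); cv2.imwrite(f"pics/{n}0.png",cv2.cvtColor(p,cv2.COLOR_RGB2BGR)); np.savez(f"{n}0.npz",p=p,d=d)
    m=optics.camera_model(n); print(n,np.round(m["mtx"],1).tolist(),m["dist_coeffs"],np.round(m["camera_from_world"],3).tolist())
s=manip.sense(); print(s)
E
```

```text
pics
top [[418.0, 0.0, 251.5], [0.0, 418.0, 186.5], [0.0, 0.0, 1.0]] [-0.13877132  0.          0.          0.          0.        ] [[0.013, -1.0, 0.0, -0.015], [0.978, 0.013, 0.21, -0.59], [-0.21, -0.003, 0.978, -1.03], [0.0, 0.0, 0.0, 1.0]]
side [[498.6, 0.0, 248.4], [0.0, 498.6, 197.0], [0.0, 0.0, 1.0]] [-0.15062371  0.          0.          0.          0.        ] [[-0.805, 0.593, -0.02, 0.477], [-0.402, -0.521, 0.753, 0.202], [0.436, 0.615, 0.657, -1.345], [0.0, 0.0, 0.0, 1.0]]
{'t': 0.1, 'q': array([ 9.73464711e-01,  5.28344009e-01,  1.43379063e+00,  3.75266134e-05,
        1.18142264e+00, -1.78503560e-01]), 'qd': array([ 0.00071853, -0.00117635, -0.00366988, -0.00088649,  0.00060439,
        0.00074147]), 'tau': array([ 1.64384401e-04, -4.43309104e+01, -1.78586662e+01, -2.21477521e-04,
        3.92008471e-03,  2.39030760e-05]), 'tcp_pos': array([0.25379401, 0.57047431, 0.24944415]), 'tool_rot': array([ 2.07893649e-01,  9.78150942e-01, -9.02761389e-04, -3.87633374e-04]), 'force': array([ 0.17553556,  0.37806182, -0.86461667]), 'ft_torque': array([ 0.05017364,  0.00265019, -0.0009359 ]), 'finger_gap': 1.0015813209870248}
```

View pics/top0.png

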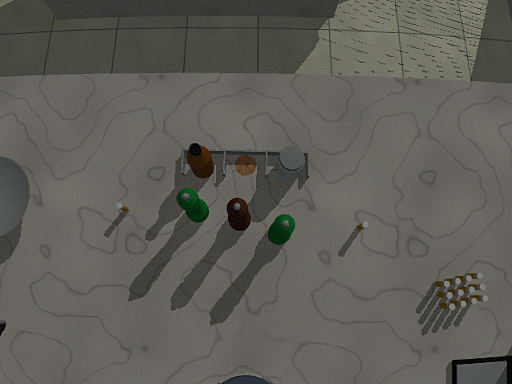

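View pics/side0.png

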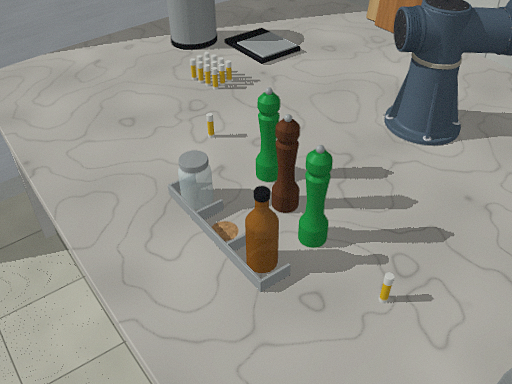

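The top view shows the dark mill at about (238,213), with a green look-alike on each side at (193,205) and (282,229). The cork pad is in the middle stall at (245,165), the oil is at (200,160) and the jar at (290,158). The tubes are at (123,207) and (362,226). Next I'll measure positions.

```bash
cat > h.py <<'E'
from station import manip, optics, job
import cv2, numpy as np
def cloud(n,d):
    m=optics.camera_model(n); h,w=d.shape
    u,v=np.meshgrid(np.arange(w),np.arange(h)); pt=np.stack([u,v],-1).reshape(-1,1,2).astype(float)
    xy=cv2.undistortPoints(pt,m["mtx"],m["dist_coeffs"]).reshape(h,w,2)
    c=np.stack([xy[...,0]*d,-xy[...,1]*d,-d],-1)
    T=np.linalg.inv(m["camera_from_world"]); P=c@T[:3,:3].T+T[:3,3]; P[d==0]=np.nan
    return P
def masks(p):
    h=cv2.cvtColor(p,cv2.COLOR_RGB2HSV).astype(int);H,S,V=h[...,0],h[...,1],h[...,2]
    return dict(green=(H>45)&(H<80)&(S>150),mill=((H<9)|(H>172))&(S>110)&(V<140),amber=(H>=8)&(H<30)&(S>110))
def circ(x,y):
    A=np.c_[x,y,np.ones_like(x)];s=np.linalg.lstsq(A,x*x+y*y,rcond=None)[0]
    return s[0]/2,s[1]/2,np.sqrt(s[2]+s[0]**2/4+s[1]**2/4)
E
python3 - <<'E'
from h import *
for n in("top","side"):
    z=np.load(n+"0.npz");p,d=z["p"],z["d"];P=cloud(n,d);M=masks(p)
    for k,m in M.items():
        nn,l,st,ce=cv2.connectedComponentsWithStats(m.astype(np.uint8))
        for i in range(1,nn):
            if st[i,4]<25: continue
            Q=P[l==i];Q=Q[~np.isnan(Q[:,0])]
            if len(Q)<10: continue
            out=[n,k,st[i].tolist(),"z",np.round(np.percentile(Q[:,2],[2,98]),3).tolist(),"med",np.round(np.median(Q,0),3).tolist()]
            F=Q[(Q[:,2]>.006)&(Q[:,2]<.042)]
            if len(F)>20: out+=["foot",len(F),np.round(circ(F[:,0],F[:,1]),4).tolist()]
            T=Q[Q[:,2]>Q[:,2].max()-.05]
            out+=["head",np.round(circ(T[:,0],T[:,1]),4).tolist(), 'ymid',np.round([(F[:,1].min()+F[:,1].max())/2 if len(F) else 0],4)]
            print(*out)
    # rack: heights 24..34mm, near
    r=(P[...,2]>.022)&(P[...,2]<.036)&(P[...,0]>.5)&(P[...,0]<.8)&(abs(P[...,1])<.25)
    h=cv2.cvtColor(p,cv2.COLOR_RGB2HSV); r&=h[...,1]<60
    Q=P[r];print(n,"rack pts",len(Q),np.round(Q.min(0),3),np.round(Q.max(0),3))
    np.save(n+"_rack.npy",Q)
    v=cv2.resize(p,None,fx=1,fy=1).copy();v[r]=[255,0,0]
    cv2.imwrite(f"pics/{n}_r.png",cv2.resize(v[100:300,130:390],None,fx=3,fy=3,interpolation=0)[...,::-1])
E
```

```text
top green [177, 188, 32, 34, 635] z [0.021, 0.219] med [0.522, 0.129, 0.169] foot 40 [0.5315, 0.1391, 0.0295] head [0.5303, 0.1374, 0.0178] ymid [0.126]
top green [268, 214, 27, 30, 518] z [0.036, 0.22] med [0.465, -0.075, 0.208] head [0.4734, -0.0804, 0.0178] ymid [-0.0636]
top mill [227, 201, 8, 22, 46] z [0.054, 0.219] med [0.503, 0.042, 0.209] head [0.5069, 0.0342, 0.0125] ymid [0]
top mill [236, 210, 9, 11, 32] z [0.184, 0.219] med [0.494, 0.022, 0.212] head [0.4951, 0.0195, 0.0075] ymid [0]
top mill [230, 217, 20, 14, 76] z [0.022, 0.182] med [0.493, 0.02, 0.059] head [0.4925, 0.0167, 0.0062] ymid [0.0208]
top amber [187, 146, 27, 32, 561] z [0.016, 0.155] med [0.639, 0.119, 0.119] foot 65 [0.6551, 0.1294, 0.0306] head [0.6552, 0.1301, 0.0153] ymid [0.1241]
top amber [235, 155, 21, 20, 338] z [-0.003, 0.006] med [0.665, 0.012, 0.001] head [0.6657, 0.0121, 0.0209] ymid [0.0161]
top amber [227, 198, 24, 32, 356] z [0.045, 0.22] med [0.503, 0.019, 0.208] head [0.5096, 0.0245, 0.0179] ymid [0.0218]
top amber [122, 205, 6, 7, 26] z [0.015, 0.055] med [0.531, 0.332, 0.034] head [0.53
[... 3283 characters left out ...]
5, 0.0289] head [0.5166, 0.0307, 0.0154] ymid [0.0342]
side amber [207, 121, 7, 14, 76] z [0.012, 0.049] med [0.497, -0.296, 0.03] foot 61 [0.4954, -0.2981, 0.0055] head [0.4954, -0.2983, 0.0055] ymid [-0.2978]
side amber [245, 199, 33, 74, 1999] z [0.009, 0.163] med [0.669, 0.147, 0.093] foot 378 [0.6548, 0.1296, 0.0301] head [0.658, 0.1329, 0.0152] ymid [0.1375]
side amber [212, 222, 26, 19, 323] z [-0.0, 0.005] med [0.662, 0.013, 0.002] head [0.6624, 0.013, 0.0189] ymid [0.0166]
side amber [380, 283, 11, 17, 123] z [0.01, 0.05] med [0.54, 0.343, 0.031] foot 98 [0.5356, 0.3401, 0.0065] head [0.5356, 0.3401, 0.0065] ymid [0.3406]
side rack pts 1192 [ 0.51  -0.164  0.022] [0.704 0.189 0.036]
```

```bash
python3 -c "
import cv2;a=cv2.imread('pics/top0.png');cv2.imwrite('pics/crop.png',cv2.resize(a[130:260,160:330],None,fx=4.5,fy=4.5,interpolation=2))"
```

```text
(no output)
```

View pics/crop.png

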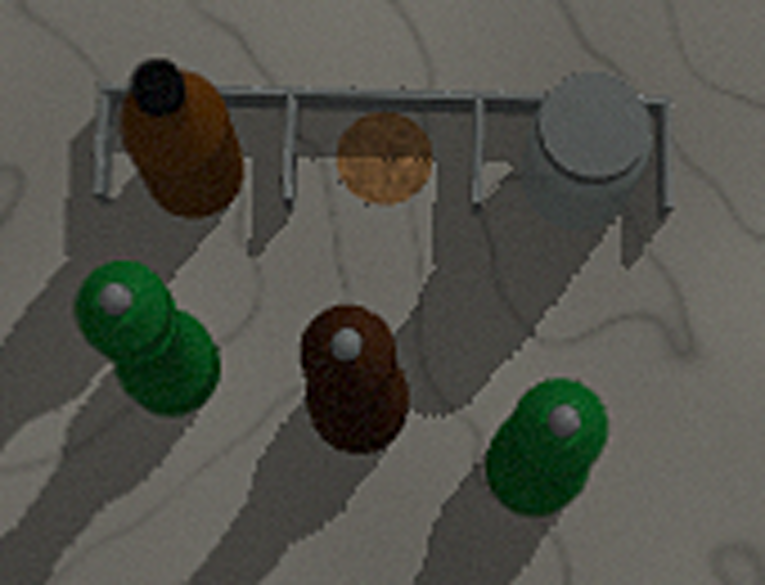

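View pics/top_r.png

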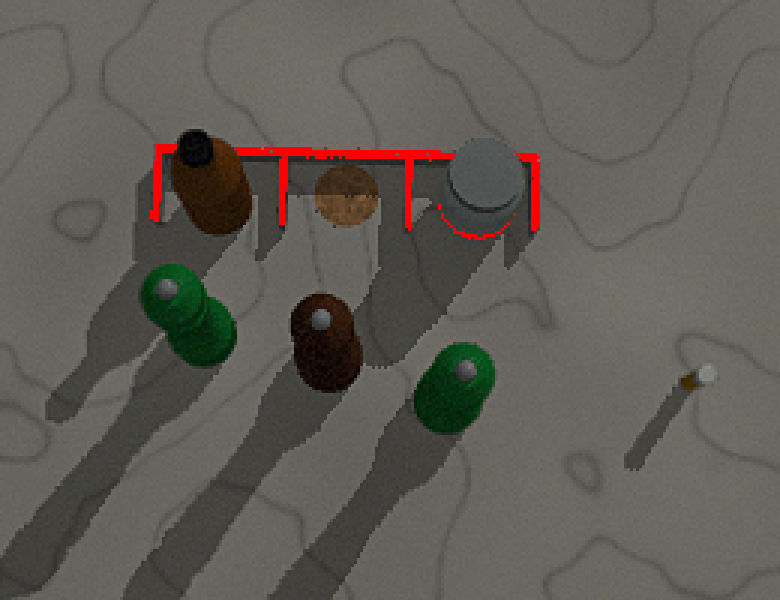

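```bash
python3 - <<'E'
from h import *
Q=np.vstack([np.load(n+"_rack.npy") for n in("top","side")]); Q=Q[(Q[:,2]>.026)]
for n in("top","side"):
    Q=np.load(n+"_rack.npy");Q=Q[Q[:,2]>.027]
    B=Q[(Q[:,0]>.685)&(Q[:,0]<.72)]
    for _ in range(4):
        a,b=np.polyfit(B[:,1],B[:,0],1);B=B[abs(B[:,0]-a*B[:,1]-b)<.005]
    print(n,"back wall slope",a,"x at y=.012:",a*.012+b,len(B), "y ext",B[:,1].min(),B[:,1].max())
    yaw=-np.arctan(a)
    D=Q[(Q[:,0]<.682)&(Q[:,0]>.62)]
    R=np.array([[np.cos(yaw),np.sin(yaw)],[-np.sin(yaw),np.cos(yaw)]])
    L=(D[:,:2]-[.665,.012])@R.T
    for lo in(-172.5,-57.5,57.5,172.5):
        m=abs(L[:,1]*1e3-lo)<14; print(lo,m.sum(),np.round(L[m].mean(0)*1e3,1) if m.any() else'')
    Lb=(B[:,:2]-[.665,.012])@R.T; print("wall x",np.round(np.percentile(Lb[:,0]*1e3,[3,50,97]),1),"yaw",np.degrees(yaw))
E
```

```text
top back wall slope 0.013372411595893249 x at y=.012: 0.6979881852202631 203 y ext -0.16399911477815018 0.18683827946225756
-172.5 52 [  -7.7 -172.7]
-57.5 36 [ -7.3 -56.7]
57.5 38 [-7.3 57.9]
172.5 40 [-11.5 173.2]
wall x [29.5 33.  36.5] yaw -0.7661370813008695
side back wall slope 0.008948920253336368 x at y=.012: 0.698959399069267 459 y ext -0.1630391300225985 0.18789503851853406
-172.5 11 [  13.9 -170.9]
-57.5 67 [ -6.9 -56.4]
57.5 49 [ 1.9 58.2]
172.5 91 [ -9.9 173.5]
wall x [30.  34.2 37. ] yaw -0.5127216752146014
```

```bash
python3 -m inch '[0,0,2.5,0, 0,0,2.5,0, 1.2,-4.5,0,-0.1, 1.2,-4.5,0,-0.1, 1.2,-4.5,0,-0.1, 1.2,-4.5,0,-0.1, 1.2,-4.5,0,-0.1, 1.2,-4.5,0,-0.1, 1.2,-4.5,0,-0.1, 1.2,-4.5,0,-0.1, 1.2,-4.5,0,-0.1, 1.2,-4.5,0,-0.1, 1.2,-4.5,0,-0.1, 1.0,-4.2,0,-0.13, 0,0,0,0]' 100
```

```text
t: 1.98
tcp_pos: [0.397, 0.0317, 0.3002]
tool_rot: [0.736, 0.677, -0.0, 0.0]
force: [-0.1, -0.3, -0.2]
finger_gap: 1.002
```

```bash
python3 -m inch '[0,0,-5,0, 0,0,-5,0, 0,0,-5,0, 0,0,-4,0, 0,0,-3,0, 0,0,0,0, 0,0,0,0]' && python3 - <<'E'
from h import *
s=manip.sense();c=s["tcp_pos"];print(c)
for n in("side","top"):
    p,d=optics.snapshot(n);P=cloud(n,d)
    m=(abs(P[...,0]-c[0])<.075)&(abs(P[...,1]-c[1])<.05)&(P[...,2]>.03)&(P[...,2]<.25)&~masks(p)["amber"]&~masks(p)["mill"]
    Q=P[m]
    for z in np.arange(.03,.2,.01):
        k=Q[(Q[:,2]>=z)&(Q[:,2]<z+.01)]
        if len(k)>3: print(n,round(z,2),len(k),np.round(np.r_[k.min(0)[:2],k.max(0)[:2]],3))
    cv2.imwrite(f"pics/{n}1.png",cv2.resize(p[60:300,180:400] if n=="side" else p[130:350,150:350],None,fx=2.5,fy=2.5)[...,::-1])
E
```

```text
t: 2.85
tcp_pos: [0.3963, 0.0345, 0.0809]
tool_rot: [0.734, 0.679, 0.0, 0.0]
force: [-0.6, -0.2, -0.7]
finger_gap: 1.004
[0.39625796 0.0345163  0.08094247]
side 0.07 11 [0.349 0.027 0.357 0.049]
side 0.08 37 [0.339 0.027 0.356 0.051]
side 0.09 37 [0.342 0.027 0.357 0.051]
side 0.1 39 [0.343 0.026 0.357 0.051]
side 0.11 40 [0.342 0.026 0.356 0.051]
side 0.12 77 [0.326 0.02  0.471 0.056]
side 0.13 157 [0.323 0.013 0.471 0.055]
side 0.14 211 [0.324 0.015 0.47  0.055]
side 0.15 173 [0.324 0.018 0.471 0.057]
side 0.16 243 [0.326 0.018 0.468 0.057]
side 0.17 232 [0.329 0.019 0.466 0.056]
side 0.18 69 [0.333 0.02  0.462 0.053]
side 0.19 122 [0.374 0.014 0.436 0.073]
top 0.16 10 [0.449 0.018 0.465 0.041]
top 0.17 48 [0.45  0.018 0.463 0.043]
top 0.18 17 [0.452 0.02  0.461 0.042]
```

View pics/side1.png

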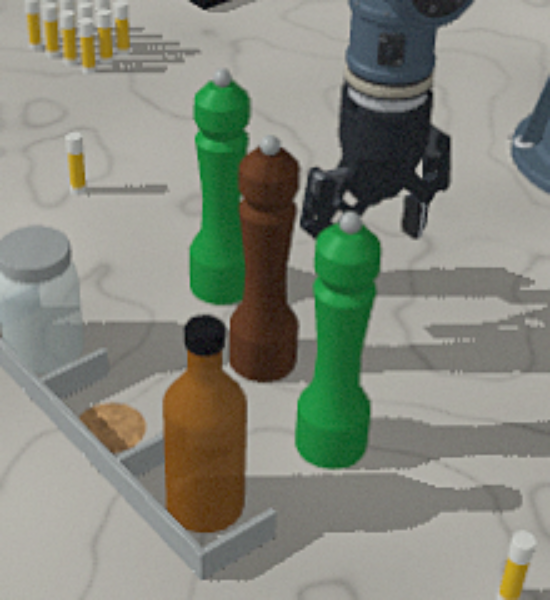

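View pics/top1.png

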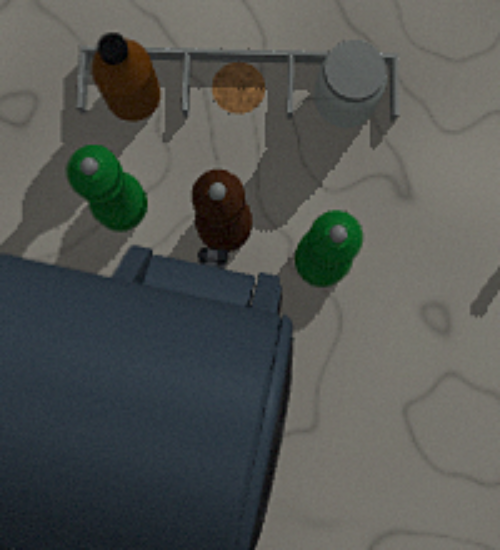

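The side view shows the knuckles (about z tip+46 mm) sticking out 14–18 mm past the finger backs. A straight finger-back push would therefore hit the waist first. I'll turn the jaws about 54° off the push direction and push with the outer finger's front corner, with the gripper behind and to the left of the mill. I'll steer with repeated looks.

```bash
python3 -m inch '[0,1,0,-0.15, 0,1,0,-0.15, 0.8,1,0,-0.15, 0.9,0.1,0,-0.16, 0.9,0,0,-0.16, 0.8,0,0,-0.16, 0,0,0,0, 0,0,-2,0, 0,0,-2,0, 0,0,0,0, 0,0,0,0]' 86 && python3 - <<'E'
from h import *
s=manip.sense();c=s["tcp_pos"];q=s["tool_rot"];yaw=2*np.arctan2(q[1],q[0])-np.pi/2;print(c,np.degrees(yaw),s["q"].round(2))
J=np.array([np.cos(yaw),np.sin(yaw)]);S=np.array([-J[1],J[0]])
for n in("side","top"):
    p,d=optics.snapshot(n);P=cloud(n,d);M=masks(p)
    r=P[...,:2]-c[:2]; j=r@J;t=r@S
    m=(abs(j)<.09)&(abs(t)<.06)&(P[...,2]>.015)&(P[...,2]<.25)&~M["amber"]&~M["mill"]&~M["green"]&(np.linalg.norm(P[...,:2]-[.511,.025],axis=-1)>.034)
    for z in np.arange(.01,.2,.01):
        k=m&(P[...,2]>=z)&(P[...,2]<z+.01)
        if k.sum()>3: print(n,round(z,2),k.sum(),"j",np.round([j[k].min(),j[k].max()],3),"s",np.round([t[k].min(),t[k].max()],3))
    cv2.imwrite(f"pics/{n}2.png",cv2.resize(p[60:300,180:400] if n=="side" else p[130:350,150:350],None,fx=2.5,fy=2.5)[...,::-1])
    if n=="side":
        k=M["amber"]|M["mill"];Q=P[k&(P[...,2]>.006)&(P[...,2]<.042)];Q=Q[np.linalg.norm(Q[:,:2]-[.511,.025],axis=1)<.05];print("mill",circ(Q[:,0],Q[:,1]))
E
```

```text
t: 4.32
tcp_pos: [0.4301, 0.065, 0.041]
tool_rot: [0.961, 0.278, 0.0, 0.0]
force: [-0.4, -0.4, 0.1]
finger_gap: 0.861
[0.43012965 0.06498856 0.04099648] -57.69077580133964 [-0.11  0.7   2.06  0.    0.39  0.9 ]
side 0.03 11 j [-0.047  0.042] s [0.007 0.013]
side 0.04 41 j [-0.05   0.049] s [-0.004  0.016]
side 0.05 34 j [-0.05   0.049] s [-0.007  0.016]
side 0.06 27 j [-0.05   0.049] s [0.005 0.012]
side 0.07 65 j [-0.067  0.065] s [0.003 0.016]
side 0.08 152 j [-0.069  0.067] s [-0.012  0.017]
side 0.09 117 j [-0.069  0.065] s [-0.018  0.02 ]
side 0.1 97 j [-0.069  0.066] s [-0.016  0.02 ]
side 0.11 91 j [-0.069  0.064] s [-0.009  0.021]
side 0.12 161 j [-0.069  0.064] s [-0.012  0.022]
side 0.13 239 j [-0.069  0.066] s [-0.014  0.02 ]
side 0.14 29 j [-0.038  0.036] s [-0.003  0.014]
side 0.15 71 j [-0.037  0.033] s [0.001 0.038]
side 0.16 126 j [-0.037  0.035] s [-0.003  0.041]
side 0.17 150 j [-0.038  0.032] s [-0.003  0.04 ]
side 0.18 154 j [-0.038  0.033] s [-0.002  0.041]
side 0.19 236 j [-0.038  0.034] s [-0.013  0.04 ]
mill (np.float64(0.5109900791473715), np.float64(0.024860015069524427), np.float64(0.028975154559685436))
```

View pics/side2.png

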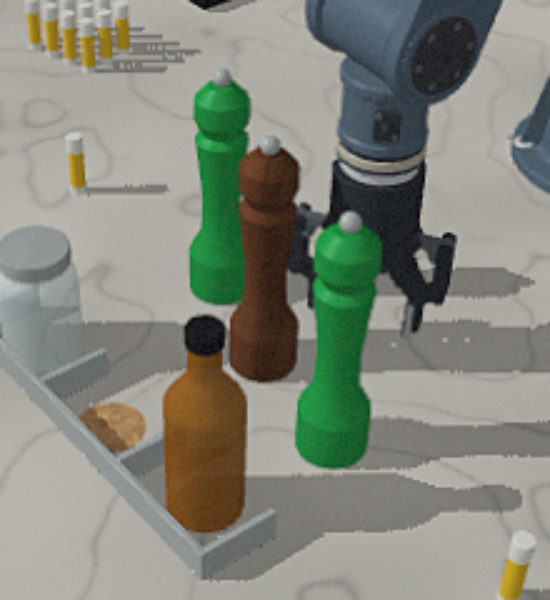

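```bash
python3 - <<'E'
from h import *
s=manip.sense();c=s["tcp_pos"];q=s["tool_rot"];yaw=2*np.arctan2(q[1],q[0])-np.pi/2
J=np.array([np.cos(yaw),np.sin(yaw)]);S=np.array([-J[1],J[0]])
p,d=optics.snapshot("side");P=cloud("side",d);M=masks(p)
r=P[...,:2]-c[:2]; j=r@J;t=r@S
m=(abs(j)<.09)&(abs(t)<.06)&(P[...,2]>.015)&(P[...,2]<.14)&~M["amber"]&~M["mill"]&~M["green"]&(np.linalg.norm(P[...,:2]-[.511,.025],axis=-1)>.034)
for z in np.arange(.03,.14,.02):
  for a in np.arange(-.07,.07,.01):
    k=m&(P[...,2]>=z)&(P[...,2]<z+.02)&(j>=a)&(j<a+.01)
    if k.sum()>4: print(round(z,2),round(a,2),k.sum(),np.round(np.percentile(t[k],[50,90,100]),3))
E
```

```text
0.03 -0.05 27 [0.009 0.012 0.013]
0.03 -0.04 10 [0.012 0.013 0.014]
0.03 0.04 14 [0.007 0.011 0.013]
0.05 -0.05 34 [0.008 0.012 0.014]
0.05 -0.04 13 [0.011 0.013 0.014]
0.05 0.04 17 [0.007 0.01  0.01 ]
0.07 -0.07 27 [0.012 0.014 0.016]
0.07 -0.06 29 [0.007 0.012 0.016]
0.07 -0.05 60 [0.009 0.014 0.017]
0.07 -0.04 22 [0.012 0.014 0.014]
0.07 0.04 21 [0.011 0.014 0.016]
0.07 0.05 42 [0.006 0.011 0.014]
0.07 0.06 19 [0.013 0.014 0.015]
0.09 -0.07 40 [0.012 0.014 0.016]
0.09 -0.06 15 [0.012 0.015 0.015]
0.09 -0.05 6 [0.002 0.013 0.015]
0.09 -0.04 62 [0.006 0.018 0.02 ]
0.09 -0.03 36 [0.017 0.019 0.022]
0.09 -0.02 8 [0.016 0.018 0.018]
0.09 0.05 29 [0.01  0.014 0.014]
0.09 0.06 20 [0.012 0.014 0.014]
0.11 -0.07 46 [0.012 0.014 0.016]
0.11 -0.06 30 [0.01  0.013 0.014]
0.11 -0.05 14 [0.005 0.008 0.009]
0.11 -0.04 23 [0.011 0.013 0.014]
0.11 -0.03 44 [0.013 0.019 0.021]
0.11 -0.02 28 [0.018 0.021 0.022]
0.11 0.04 12 [0.004 0.006 0.007]
0.11 0.05 40 [0.011 0.013 0.015]
0.11 0.06 11 [0.012 0.013 0.015]
0.13 -0.07 42 [0.003 0.013 0.014]
0.13 -0.06 26 [0.004 0.01  0.013]
0.13 -0.05 25 [0.003 0.007 0.009]
0.13 -0.04 24 [0.01  0.012 0.013]
0.13 -0.03 22 [0.012 0.013 0.014]
0.13 -0.02 14 [0.012 0.014 0.021]
0.13 0.03 11 [0.009 0.011 0.012]
0.13 0.04 22 [0.003 0.007 0.009]
0.13 0.05 33 [0.003 0.013 0.015]
0.13 0.06 15 [-0.001  0.013  0.014]
```

```bash
python3 - <<'E'
from h import *
s=manip.sense();c=s["tcp_pos"];q=s["tool_rot"];yaw=2*np.arctan2(q[1],q[0])-np.pi/2
J=np.array([np.cos(yaw),np.sin(yaw)]);S=np.array([-J[1],J[0]])
p,d=optics.snapshot("side");P=cloud("side",d);M=masks(p)
r=P[...,:2]-c[:2]; j=r@J;t=r@S;Z=P[...,2]
m=(abs(j)<.09)&(abs(t)<.06)&(Z>.01)&(Z<.14)&~M["amber"]&~M["mill"]&~M["green"]&(np.linalg.norm(P[...,:2]-[.511,.025],axis=-1)>.034)
for a in np.arange(-.07,.07,.004):
    k=m&(j>=a)&(j<a+.004)
    if k.sum()>4: print(round(a,3),k.sum(),np.round(np.sort(Z[k])[:3],4))
g=M["green"]|M["amber"]
for nm,c0 in(("mill",(.511,.025)),("greenA",(.531,.139))):
    R=np.linalg.norm(P[...,:2]-c0,axis=-1)
    for z in np.arange(.03,.13,.006):
        k=g&(R<.04)&(Z>=z)&(Z<z+.006)
        if k.sum()>4:
            print(nm,round(z+.003,3),k.sum(),"R med",np.round(np.median(R[k]),4))
E
```

```text
-0.07 67 [0.0807 0.0819 0.0829]
-0.066 59 [0.0767 0.0788 0.08  ]
-0.062 57 [0.0764 0.0767 0.08  ]
-0.058 36 [0.0729 0.0755 0.0793]
-0.054 41 [0.0478 0.0503 0.0523]
-0.05 63 [0.0357 0.041  0.042 ]
-0.046 62 [0.0338 0.0348 0.0392]
-0.042 80 [0.0325 0.0346 0.037 ]
-0.038 69 [0.0364 0.038  0.0417]
-0.034 44 [0.0866 0.0866 0.0898]
-0.03 46 [0.0913 0.0928 0.0942]
-0.026 39 [0.0899 0.0963 0.0971]
-0.022 35 [0.1026 0.1043 0.1051]
-0.018 24 [0.0964 0.1002 0.1072]
-0.014 7 [0.0969 0.1166 0.1304]
0.034 6 [0.134  0.1342 0.135 ]
0.038 14 [0.0355 0.0392 0.043 ]
0.042 25 [0.039  0.0412 0.043 ]
0.046 52 [0.0405 0.0416 0.0464]
0.05 35 [0.07   0.0766 0.0772]
0.054 82 [0.0722 0.0756 0.0766]
0.058 51 [0.0769 0.0824 0.0827]
0.062 33 [0.0766 0.0809 0.0852]
mill 0.033 47 R med 0.0291
mill 0.039 38 R med 0.0292
mill 0.045 67 R med 0.0293
mill 0.051 86 R med 0.0265
mill 0.057 74 R med 0.0236
mill 0.063 59 R med 0.0201
mill 0.069 35 R med 0.0187
mill 0.075 32 R med 0.0183
mill 0.081 33 R med 0.018
mill 0.087 22 R med 0.0176
mill 0.093 36 R med 0.0169
mill 0.099 26 R med 0.0166
mill 0.105 28 R med 0.0168
mill 0.111 25 R med 0.0177
mill 0.117 33 R med 0.0185
mill 0.123 28 R med 0.0189
mill 0.129 29 R med 0.0191
greenA 0.033 56 R med 0.0295
greenA 0.039 63 R med 0.0295
greenA 0.045 77 R med 0.0294
greenA 0.051 101 R med 0.0271
greenA 0.057 98 R med 0.024
greenA 0.063 86 R med 0.0204
greenA 0.069 52 R med 0.0184
greenA 0.075 42 R med 0.0179
greenA 0.081 41 R med 0.0173
greenA 0.087 40 R med 0.017
greenA 0.093 43 R med 0.017
greenA 0.099 47 R med 0.0165
greenA 0.105 33 R med 0.0168
greenA 0.111 31 R med 0.0174
greenA 0.117 38 R med 0.0183
greenA 0.123 37 R med 0.0189
greenA 0.129 35 R med 0.0202
```

```bash
cat > w.py <<'E'
import sys
from h import *
def look(tag,g,save=True):
    s=manip.sense();c=s["tcp_pos"];q=s["tool_rot"];yaw=2*np.arctan2(q[1],q[0])-np.pi/2
    J=np.array([np.cos(yaw),np.sin(yaw)]);S=np.array([-J[1],J[0]])
    cor=c[:2]+.050*J+.011*S
    p,d=optics.snapshot("side");P=cloud("side",d);M=masks(p);k=M["amber"]|M["mill"]
    R=np.linalg.norm(P[...,:2]-g,axis=-1)<.045;Z=P[...,2]
    Q=P[k&R&(Z>.008)&(Z<.042)]
    x=circ(Q[:,0],Q[:,1])
    from scipy.optimize import least_squares
    f=least_squares(lambda a:np.hypot(Q[:,0]-a[0],Q[:,1]-a[1])-.0292,x[:2],loss="soft_l1",f_scale=.001).x
    H=P[k&R&(Z>.165)&(Z<.22)];hd=np.median(H[:,:2],0)
    v=f-cor;psi=np.degrees(np.arctan2(v[1],v[0]))
    print("t",round(s["t"],2),"tcp",c.round(4),"j",round(np.degrees(yaw),1),"F",np.round(s["force"],1))
    print("mill",f.round(4),"free fit",np.round(x,4),"head-foot",(hd-f).round(4),"corner",cor.round(4),"gap mm",round(1e3*(np.hypot(*v)-.03),1),"psi",round(psi,1),"alpha",round(psi-np.degrees(yaw),1))
    if save: cv2.imwrite(f"pics/s_{tag}.png",cv2.resize(p[80:300,170:400],None,fx=2.5,fy=2.5)[...,::-1])
look(sys.argv[1],[float(sys.argv[2]),float(sys.argv[3])])
E
python3 -m inch '[0,0.3,-0.7,-0.07, 0,0.3,-0.6,-0.075, 0.6,0,0,0, 0.6,0,0,0, 0.6,0,0,0, 0,0,0,0, 0,0,0,0]' && python3 w.py a .511 .025
```

```text
t: 5.4
tcp_pos: [0.4479, 0.071, 0.0274]
tool_rot: [0.978, 0.207, -0.0, -0.0]
force: [0.5, 0.3, -0.1]
finger_gap: 0.861
t 5.4 tcp [0.4479 0.071  0.0274] j -66.1 F [ 0.5  0.3 -0.1]
mill [0.5107 0.0246] free fit [0.511  0.025  0.0289] head-foot [0.0126 0.0137] corner [0.4783 0.0297] gap mm 2.8 psi -9.0 alpha 57.1
```

View pics/s_a.png

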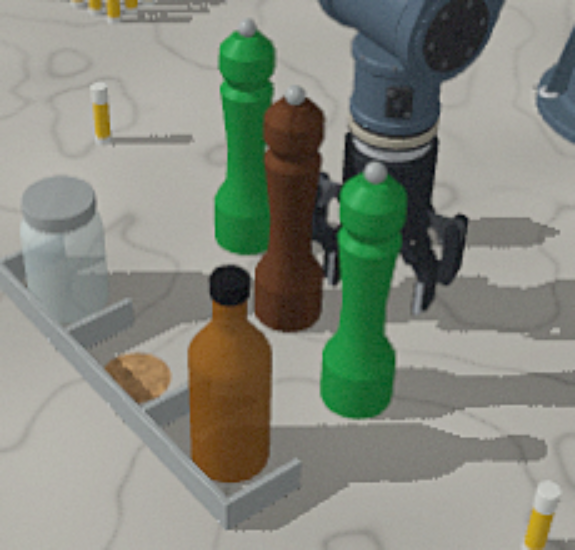

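```bash
python3 -m inch '[0.2,-0.03,0,0, 0.3,-0.05,0,0, 0.3,-0.05,0,0, 0.3,-0.05,0,0, 0.3,-0.05,0,0, 0.3,-0.05,0,0, 0.2,-0.03,0,0, 0,0,0,0]' && python3 w.py b .525 .022
```

```text
t: 6.45
tcp_pos: [0.463, 0.0684, 0.0273]
tool_rot: [0.978, 0.207, -0.004, -0.001]
force: [-6.5, -0.1, 5.5]
finger_gap: 0.857
t 6.45 tcp [0.463  0.0684 0.0273] j -66.1 F [-6.5 -0.1  5.5]
mill [0.5192 0.0234] free fit [0.5197 0.0237 0.0288] head-foot [0.0129 0.0137] corner [0.4933 0.0271] gap mm -3.8 psi -8.2 alpha 57.9
```

```bash
python3 - <<'E'
from h import *
p,d=optics.snapshot("side")
cv2.imwrite("pics/z1.png",cv2.resize(p[110:230,250:370],None,fx=5,fy=5,interpolation=2)[...,::-1])
print(manip.sense()["ft_torque"])
E
```

```text
[-0.18279354  0.77844048 -0.27050732]
```

View pics/z1.png

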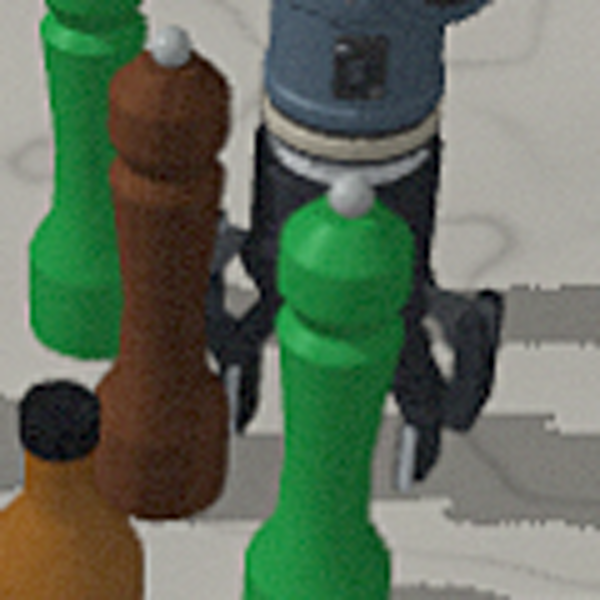

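```bash
python3 -m inch '[-0.6,0.1,0,0, -0.6,0.3,0,0, 0,0.4,-0.1,-0.09, 0,0.4,-0.1,-0.09, 0,0,0,0, 0,0,0,0]' && python3 w.py c .52 .023
```

```text
t: 7.3
tcp_pos: [0.4554, 0.0799, 0.0253]
tool_rot: [0.993, 0.119, 0.0, 0.0]
force: [0.2, 0.1, -0.0]
finger_gap: 0.857
t 7.3 tcp [0.4554 0.0799 0.0253] j -76.3 F [ 0.2  0.1 -0. ]
mill [0.5196 0.0236] free fit [0.5201 0.0243 0.0285] head-foot [0.0126 0.0134] corner [0.4779 0.0339] gap mm 12.9 psi -13.9 alpha 62.4
```

```bash
python3 -m inch '[0.6,-0.15,0,0, 0.4,-0.1,0,0, 0.3,-0.08,0,0, 0.3,-0.07,0,0, 0.3,-0.08,0,0, 0.3,-0.07,0,0, 0.2,-0.05,0,0, 0,0,0,0]' && python3 w.py d .53 .022
```

```text
t: 8.35
tcp_pos: [0.4751, 0.0745, 0.0252]
tool_rot: [0.993, 0.118, -0.004, -0.001]
force: [-5.2, 1.8, 4.5]
finger_gap: 0.86
t 8.35 tcp [0.4751 0.0745 0.0252] j -76.4 F [-5.2  1.8  4.5]
mill [0.5227 0.0226] free fit [0.5239 0.0242 0.0275] head-foot [0.0125 0.0132] corner [0.4975 0.0285] gap mm -4.1 psi -13.2 alpha 63.2
```

```bash
python3 -m inch '[-0.6,0.15,0,0, -0.3,0.07,0.3,0, 0,0,0.6,0, 0.3,-0.08,0,0, 0.3,-0.07,0,0, 0.3,-0.08,0,0, 0.2,-0.05,0,0, 0.2,-0.05,0,0, 0,0,0,0]' && python3 w.py e .53 .022
```

```text
t: 9.52
tcp_pos: [0.4791, 0.0734, 0.0341]
tool_rot: [0.993, 0.118, -0.004, -0.001]
force: [-6.2, 1.5, 6.0]
finger_gap: 0.858
t 9.53 tcp [0.4791 0.0734 0.0341] j -76.4 F [-6.2  1.5  6. ]
mill [0.5263 0.0212] free fit [0.5265 0.0217 0.0287] head-foot [0.0127 0.0138] corner [0.5015 0.0274] gap mm -4.4 psi -14.0 alpha 62.4
```

```bash
python3 -m inch '[-0.6,0.15,0,0, 0,0,-0.6,0, 0.4,-0.1,0,0, 0.3,-0.07,0,0, 0.3,-0.07,0,0, 0.3,-0.07,0,0, 0.3,-0.07,0,0, 0.3,-0.07,0,0, 0.3,-0.07,0,0, 0.3,-0.07,0,0, 0.2,-0.05,0,0, 0,0,0,0]' && python3 w.py f .545 .017
```

```text
t: 11.08
tcp_pos: [0.5046, 0.0678, 0.0283]
tool_rot: [0.993, 0.119, 0.0, 0.0]
force: [-2.8, 0.2, 0.2]
finger_gap: 0.861
t 11.07 tcp [0.5046 0.0678 0.0283] j -76.4 F [-2.8  0.2  0.2]
mill [0.5518 0.0145] free fit [0.5515 0.0141 0.0297] head-foot [0.0142 0.0137] corner [0.5271 0.0218] gap mm -4.2 psi -16.4 alpha 60.0
```

View pics/s_f.png

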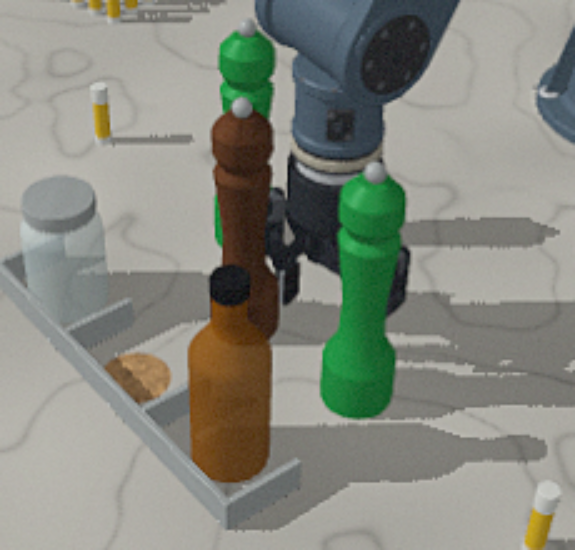

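```bash
python3 -m inch '[-0.8,0.1,0,0, -0.7,0,0,0.05, 0,-0.4,0,0.06, 0.5,0,0,0, 0.4,-0.06,0,0, 0.3,-0.07,0,0, 0.3,-0.07,0,0, 0.3,-0.08,0,0, 0.3,-0.07,0,0, 0.3,-0.08,0,0, 0,0,0,0]' && python3 w.py g .565 .012
```

```text
t: 12.5
tcp_pos: [0.5102, 0.0611, 0.0282]
tool_rot: [0.985, 0.173, -0.003, -0.001]
force: [-4.8, -0.1, 3.9]
finger_gap: 0.859
t 12.5 tcp [0.5102 0.0611 0.0282] j -70.1 F [-4.8 -0.1  3.9]
mill [0.5637 0.013 ] free fit [0.5644 0.0138 0.0286] head-foot [0.0109 0.014 ] corner [0.5376 0.0178] gap mm -3.4 psi -10.3 alpha 59.9
```

View pics/s_g.png

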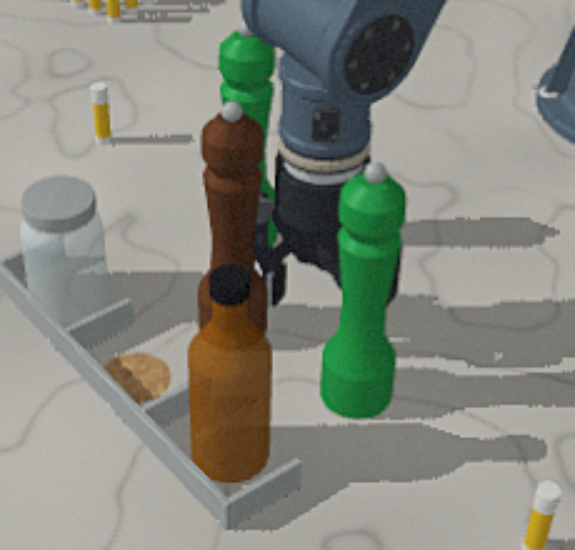

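```bash
python3 -m inch '[-0.7,0.1,0,0, -0.5,-0.1,0,0.07, 0,-0.15,0,0, 0.5,0,0,0, 0.4,-0.05,0,0, 0.3,-0.05,0,0, 0.3,-0.05,0,0, 0.3,-0.05,0,0, 0.3,-0.05,0,0, 0.3,-0.05,0,0, 0.3,-0.06,0,0, 0.2,-0.04,0,0, 0,0,0,0]' && python3 w.py h .58 .010 && python3 - <<'E'
from h import *
p,d=optics.snapshot("top");P=cloud("top",d);M=masks(p);k=(M["amber"]|M["mill"])&(P[...,2]>.15)&(np.linalg.norm(P[...,:2]-[.58,.01],axis=-1)<.06)
Q=P[k];print(len(Q),np.median(Q,0).round(4), circ(Q[:,0],Q[:,1]) if len(Q)>20 else '')
cv2.imwrite("pics/top_h.png",cv2.resize(p[110:310,130:350],None,fx=2.5,fy=2.5)[...,::-1])
E
```

```text
t: 14.18
tcp_pos: [0.5278, 0.0554, 0.0281]
tool_rot: [0.978, 0.207, -0.003, -0.001]
force: [-4.8, -0.8, 2.6]
finger_gap: 0.86
t 14.18 tcp [0.5278 0.0554 0.0281] j -66.1 F [-4.8 -0.8  2.6]
mill [0.5843 0.0118] free fit [0.5938 0.0124 0.0202] head-foot [0.0111 0.0132] corner [0.5581 0.0142] gap mm -3.7 psi -5.2 alpha 60.9
124 [0.5939 0.0033 0.2115] (np.float64(0.575923974682657), np.float64(0.011669219884246212), np.float64(0.024044553477512384))
```

View pics/top_h.png

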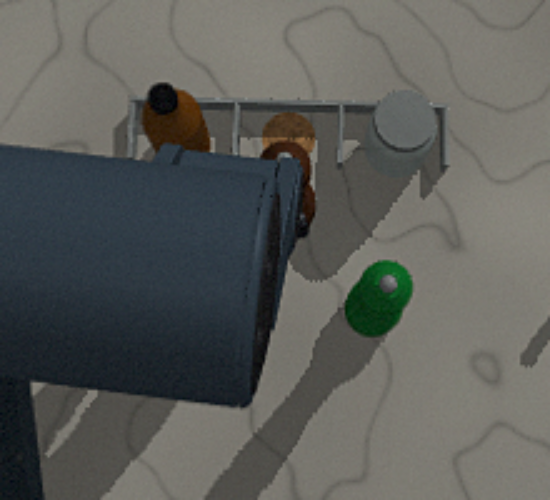

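View pics/s_h.png

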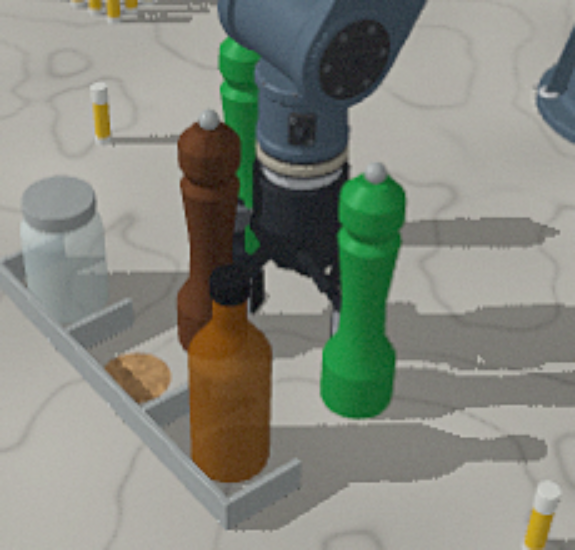

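```bash
python3 -m inch '[-0.8,0,0,0, -0.7,-0.4,0,0.09, 0,-0.45,0,0.085, 0.5,0,0,0, 0.3,0,0,0, 0.3,0,0,0, 0.3,0,0,0, 0.3,0,0,0, 0.3,0,0,0, 0.3,0,0,0, 0.3,0,0,0, 0.3,0,0,0, 0,0,0,0]' && python3 w.py i .602 .011
```

```text
t: 15.9
tcp_pos: [0.5417, 0.0471, 0.0282]
tool_rot: [0.957, 0.291, -0.003, -0.001]
force: [-6.2, -0.5, 4.6]
finger_gap: 0.861
t 15.9 tcp [0.5417 0.0471 0.0282] j -56.1 F [-6.2 -0.5  4.6]
mill [0.6048 0.0121] free fit [0.6123 0.0141 0.0221] head-foot [0.0114 0.0149] corner [0.5787 0.0117] gap mm -3.8 psi 0.8 alpha 56.9
```

View pics/s_i.png

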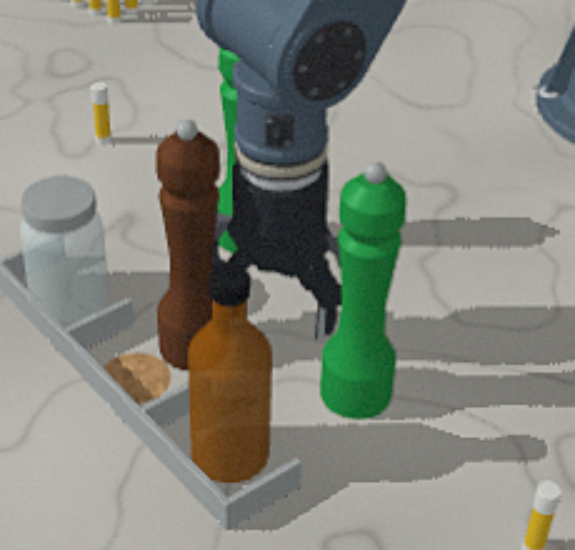

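```bash
python3 -m inch '[0.3,0.05,0,0, 0.3,0.05,0,0, 0.3,0,0,0, 0.3,0,0,0, 0.3,0,0,0, 0.3,0,0,0, 0.3,0,0,0, 0.2,0,0,0, 0,0,0,0]' && python3 w.py j .628 .012
```

```text
t: 17.08
tcp_pos: [0.5646, 0.0481, 0.0282]
tool_rot: [0.957, 0.291, -0.003, -0.001]
force: [-6.0, -0.3, 5.5]
finger_gap: 0.862
t 17.07 tcp [0.5646 0.0481 0.0282] j -56.1 F [-6.  -0.3  5.5]
mill [0.6278 0.0136] free fit [0.6274 0.0136 0.0295] head-foot [0.0112 0.015 ] corner [0.6016 0.0127] gap mm -3.7 psi 2.1 alpha 58.2
```

View pics/s_j.png

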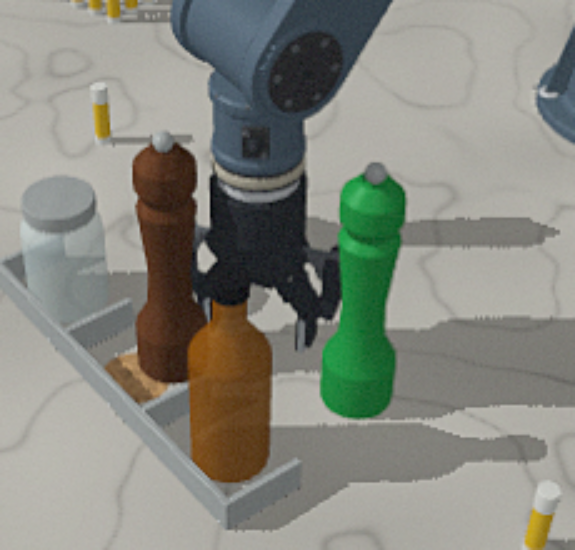

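```bash
python3 -m inch '[0.3,0.05,0,0, 0.3,0.05,0,0, 0.3,0,0,0, 0.3,0,0,0, 0.3,0,0,0, 0.3,0,0,0, 0.3,0,0,0, 0.2,0,0,0, 0.2,0,0,0, 0.2,0,0,0, 0,0,0,0]' && python3 w.py k .655 .013
```

```text
t: 18.5
tcp_pos: [0.5917, 0.0489, 0.0282]
tool_rot: [0.957, 0.291, -0.003, -0.001]
force: [-5.2, -0.7, 4.5]
finger_gap: 0.866
t 18.5 tcp [0.5917 0.0489 0.0282] j -56.1 F [-5.2 -0.7  4.5]
mill [0.6546 0.0162] free fit [0.6533 0.0146 0.0309] head-foot [0.0111 0.0151] corner [0.6287 0.0136] gap mm -4.0 psi 5.8 alpha 61.9
```

View pics/s_k.png

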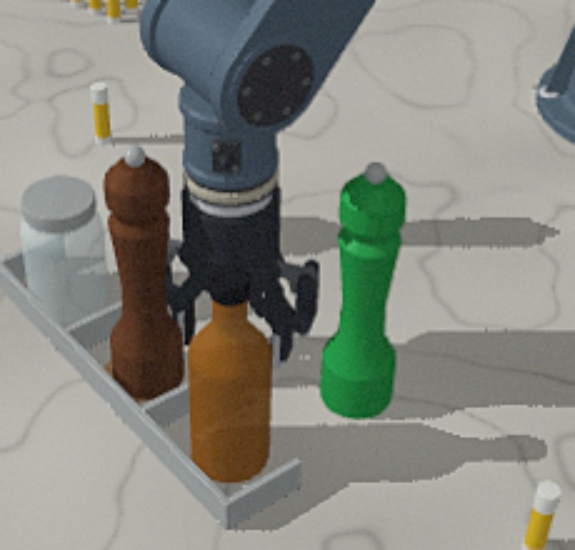

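```bash
python3 -m inch '[0.2,0.1,0,0, 0.2,0.05,0,0, 0.2,0,0,0, 0.2,0,0,0, 0,0,0,0]' && python3 -m inch '[0.1,0,0,0, 0.1,0,0,0, 0,0,0,0]' && python3 w.py l .664 .015
```

```text
t: 19.18
tcp_pos: [0.5997, 0.0504, 0.0282]
tool_rot: [0.957, 0.291, -0.003, -0.001]
force: [-5.8, -1.1, 3.8]
finger_gap: 0.856
t: 19.55
tcp_pos: [0.6016, 0.0504, 0.0281]
tool_rot: [0.957, 0.291, -0.003, -0.001]
force: [-6.0, -1.0, 3.9]
finger_gap: 0.858
t 19.55 tcp [0.6016 0.0504 0.0281] j -56.1 F [-6.  -1.   3.9]
mill [0.6644 0.0177] free fit [0.6643 0.0177 0.0293] head-foot [0.0108 0.0149] corner [0.6386 0.0151] gap mm -4.1 psi 5.9 alpha 62.0
```

```bash
python3 -m inch '[0.1,0,0,0, 0,0,0,0]' && python3 -m inch '[0.1,0,0,0, 0,0,0,0]'
```

```text
t: 19.85
tcp_pos: [0.6023, 0.0504, 0.0281]
tool_rot: [0.957, 0.291, -0.003, -0.001]
force: [-6.3, -0.4, 5.3]
finger_gap: 0.858
t: 20.1
tcp_pos: [0.6026, 0.0505, 0.0281]
tool_rot: [0.957, 0.291, -0.004, -0.001]
force: [-7.9, -1.0, 5.6]
finger_gap: 0.859
```

```bash
python3 -m inch '[0.1,0,0,0, 0,0,0,0]' && python3 -m inch '[0.1,0,0,0, 0,0,0,0]'&& python3 w.py m .665 .017
```

```text
t: 20.35
tcp_pos: [0.6026, 0.0505, 0.0281]
tool_rot: [0.957, 0.291, -0.005, -0.002]
force: [-9.3, -0.7, 7.5]
finger_gap: 0.858
t: 20.6
tcp_pos: [0.6026, 0.0505, 0.0282]
tool_rot: [0.957, 0.291, -0.006, -0.002]
force: [-11.5, -1.6, 9.0]
finger_gap: 0.859
t 20.6 tcp [0.6026 0.0505 0.0282] j -56.1 F [-11.5  -1.6   9. ]
mill [0.6652 0.0178] free fit [0.6657 0.0186 0.0285] head-foot [0.0109 0.0148] corner [0.6396 0.0151] gap mm -4.3 psi 6.1 alpha 62.2
```

View pics/s_m.png

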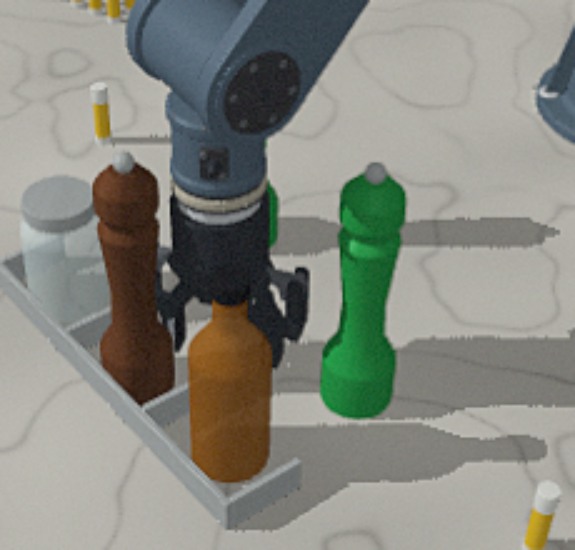

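```bash
python3 -m inch '[-0.2,0,0,0, -0.2,0,0,0, -0.3,0,0,0, -0.4,-0.2,0,0, -0.5,-0.4,0,0, -0.4,-0.4,0,0, 0,0,0,0, 0,0,1,0, 0,0,2,0, 0,0,3,0, 0,0,4,0, 0,0,4,0, 0,0,4,0, 0,0,4,0, 0,0,4,0, 0,0,2,0, 0,0,0,0]' && python3 w.py n .665 .017
```

```text
t: 22.78
tcp_pos: [0.5891, 0.0402, 0.3109]
tool_rot: [0.956, 0.292, 0.003, 0.001]
force: [-0.4, -0.7, -0.9]
finger_gap: 0.863
t 22.77 tcp [0.5891 0.0402 0.3109] j -56.0 F [-0.4 -0.7 -0.9]
mill [0.6653 0.0178] free fit [0.6655 0.0181 0.0289] head-foot [0.0107 0.0144] corner [0.6261 0.0048] gap mm 11.2 psi 18.3 alpha 74.4
```

View pics/s_n.png

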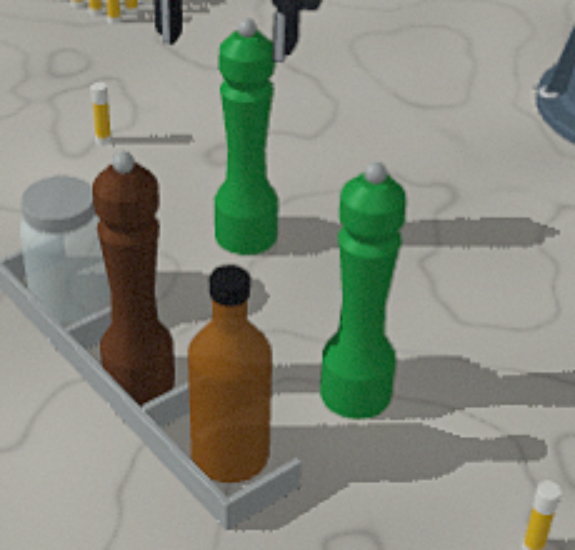

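```bash
python3 -m inch '[0,2,1,0, 0,4,1,0, -2,5,0,0, -2,5,0,0, -2,5,0,0, -2,5,0,0, -2,5,0,0, -2,5,0,0, -2,5,0,0, -2,4,0,0, 0,0,0,0, 0,0,0,0]' && python3 - <<'E'
from h import *
for n in("top","side"):
    p,d=optics.snapshot(n);o=np.load(n+"0.npz");P=cloud(n,d);P0=cloud(n,o["d"])
    for nm,c,r in(("A",(.531,.139),.05),("B",(.4775,-.0785),.05),("oil",(.655,.130),.05),("tubeA",(.535,.34),.03),("tubeB",(.496,-.298),.03),("jar",(.66,-.103),.055),("mill",(.665,.017),.045)):
        f=lambda P:P[(np.linalg.norm(P[...,:2]-c,axis=-1)<r)&(P[...,2]>.042)]
        a,b=f(P0),f(P); print(n,nm,len(a),len(b),(np.median(b,0)-np.median(a,0)).round(4) if len(a)>5 and len(b)>5 else '', b[:,2].max().round(3) if len(b) else '')
    cv2.imwrite(f"pics/{n}_end.png",cv2.resize(p[120:280,150:350] if n=="top" else p[100:300,150:350],None,fx=3,fy=3)[...,::-1])
s=manip.sense();print(s["t"],s["force"])
E
```

```text
t: 24.32
tcp_pos: [0.4272, 0.4903, 0.3274]
tool_rot: [0.956, 0.293, -0.001, 0.001]
force: [0.2, -0.8, 0.1]
finger_gap: 0.862
top A 675 677 [-0.      0.0001  0.0001] 0.233
top B 574 576 [ 0.0001  0.0001 -0.0003] 0.235
top oil 637 639 [-0.      0.0003 -0.0003] 0.19
top tubeA 53 55 [-0.0001 -0.     -0.0003] 0.073
top tubeB 43 44 [-0.      0.0009  0.0006] 0.072
top jar 716 710 [ 0.0001 -0.      0.0001] 0.121
top mill 0 713  0.235
side A 1961 1959 [-0.     -0.0002 -0.    ] 0.234
side B 1422 1503 [-0.0007  0.0005 -0.0052] 0.234
side oil 1861 1867 [ 0.0003 -0.     -0.0002] 0.188
side tubeA 139 139 [ 0.0002 -0.0002  0.0008] 0.072
side tubeB 70 71 [0.0006 0.001  0.001 ] 0.07
side jar 1315 1272 [ 0.0011 -0.0002  0.0006] 0.119
side mill 0 1893  0.233
24.425 [ 0.69526558 -1.28048617  0.80295853]
```

View pics/top_end.png

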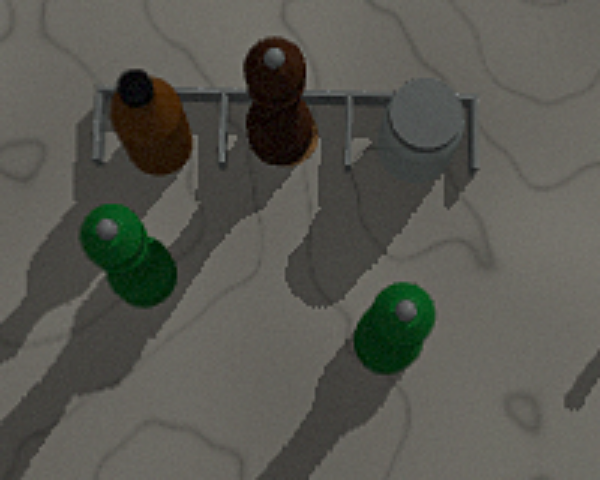

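View pics/side_end.png

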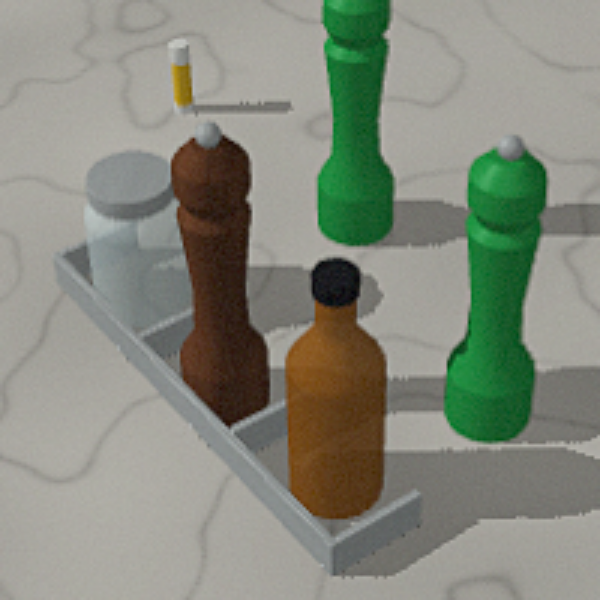

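The mill stands upright in the middle stall against the back wall, at about (275,130) in the top crop. Nothing else has moved, and the arm is clear, so I'm handing in.

```bash
python3 -c "
from station import job; print(job.sign_off())"
```

```text
the job is handed in; nothing more can be done
None
```

The pepper mill now stands upright in the empty middle stall, with its foot against the rack's back wall. I handed the job in at about 24.4 s.

**How it was pushed:** The knuckles stick out past the finger backs, so a straight push would have hit the mill's waist. I turned the jaws and pushed the foot with the corner of one finger. The fingertip was about 2 cm above the counter, and I checked the position with a camera after each short stretch.

**Last checks:**
- **Against the wall:** the tool stopped advancing while the force rose from 6 to 11.5 N. After I let go, the mill's axis measured (0.665, 0.018) m, and I expected x of about 0.665 at the wall. It sits about 5 mm left of the stall's middle.
- **Upright:** the head kept the same offset from the foot within 2–4 mm in every look, and both final pictures show the mill standing straight.
- **Everything else:** the jar, oil bottle, both tubes and the green mills are within about 1 mm of where they started. One reading disagreed: the right green mill's median height changed by 5 mm in the side view, probably because the dark mill no longer hides part of it; the top view showed it unmoved.

**What disagreed:**
- The finger corner measured about 4 mm inside the mill's foot at every contact, so my estimate of the corner's position was off by that much.
- While pushing there was usually an upward force on the tool of 3–6 N, and up to 9 N once against the wall. I think this was sticking friction at the contact, but I did not confirm it or rule out the knuckle touching the mill above its foot.

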